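# Hang the middle measuring dipper back between its neighbours

### The arm

A 7-joint arm with a two-finger parallel gripper is mounted at the origin on a cart in front of the work surface, level with it; the furniture and walls round the work are solid. World frame = base frame: x ahead of the robot, y to its left, z up, the work surface at z = 0. Lengths are in m, angles in rad, forces in N, time in s.
With the tool pointing down it reaches from about 0.35 to 0.9 m from the base axis. Payload 7.2 kg.
Tool frame: the origin (TCP) lies between the finger pads; the fingertips stand robot.tips_ahead ahead of it and the grasp point (between the pads) is the TCP (robot.tips_ahead is the distance from the TCP to the fingertips, in m); z points along the fingers, y is the line along which they close (so a half turn about z gives the same grasp; the last joint's range is limited). The gripper opens to 85 mm and grips with 20 to 120 N. Pads are 22 mm wide; open, the fingers measure 114 mm over their backs; the gripper's body (76 mm by 85 mm) begins 54 mm behind the grasp point. The pads swing forward as they close: fully open they stand 13 mm farther back than shut.
Start: joints at [1.11, 0.411, -0.013, 1.596, 0.006, 1.134, -0.082], TCP at [0.239, -0.577, 0.25] pointing down, gripper open.
Joint ranges: [-2.95, 2.95], [-0.29, 1.99], [-1.47, 1.44], [0.14, 2.54], [-1.03, 4.17], [0.13, 1.85], [-2.86, 2.86]. Speed limits (rad/s): [2.39, 2.39, 3.01, 3.01, 3.14, 3.14, 3.14].

### API

Orientations are given as a rotation vector (axis times angle).
In Python, from station import robot, cams gives the robot as it stands. The module is installed in compiled form; this text tells all that it offers.
- The arm moves only by the tool play_rows, never from a script. Its argument "commands" is text: rows parted by semicolons, each of 7 numbers parted by spaces: the shift along the tool's x, y, z in mm, then the turn, a rotation vector about the tool's x, y, z in rad, then the gripper command: -1 is fully open, 1 is shut, values between are in proportion. A call has 1 to 20 rows; each row shifts and turns the commanded pose from where the row before left it, along the tool's axes as they then stand; what a row does not reach is not made up. A row lasts 1/8 s, in which the tool goes at most 62.5 mm and 10.7 degrees, less where a joint would pass 70% of its speed; a pose out of reach is approached as far as the arm can. A call is refused whole if a number of a shift passes 62.5 or a number of a turn 0.188, either way. A call with a gripper value outside its range is refused whole. The fingers move at their own pace and stop on an object; "grip_force" is the grip in N (left out, the last holds). Time passes only in rows, so rows that do not move let the fingers close. It gives the time, the measured TCP pose, the force, the opening and the grip force at its end, in the units of the state.
- robot.sense(): the state, without advancing time (a new reading comes with each control period).
- cams.camera(name): name is "scene" or "top"; returns a dict with "frame" (420x560x3 uint8, red, green, blue), "mtx" (3x3 intrinsics, pixels), "dist" ([k1, k2, p1, p2, k3] as OpenCV has them; the pictures are not rectified), "eye" and "attitude" of the camera in the world. Camera axes: x right, y up, looking along -z (the intrinsics and any distortion apply to the point x, -y, -z); pixel columns grow to the right and rows downward; lengths in m; the calibration is good to about 2 mm. A picture is of the moment at which its call begins. There is no depth.
- robot.close_job(): hands the job in; it is judged then, once.
The state is a dict: "clock": time; "qpos": joint angles; "qvel": joint speeds; "joint_torque": joint torques, N m; "tool_pos": TCP position; "tool_rot": TCP orientation; "force": force on the tool from outside, world axes, zero at the start; "torque": the same for the moment, N m; "gripper_width": finger opening in m; "grip_force": force on a finger pad.
Only numpy, scipy, OpenCV 4.12 (cv2) and the standard library are available. Lean on these libraries where they do the work, as an engineer would, in place of code of your own. Each camera call takes 0.05 s, during which the arm holds its last target. There are 200 camera calls.

### The job

Put the measuring dipper that stands on the worktop back on the rack: lower it into the gap between the two dippers hanging there, so that its hook sits over the upper rail and it hangs straight by itself like its neighbours. Leave both neighbours hanging where they are and do not disturb the other things on the worktop.

Things in the scene. Friction and masses are not known exactly. Their poses are not given: they have to be found in the camera images.
- medium_dipper: medium stainless measuring dipper standing on the worktop, mouth up: open cup 56 mm across, 50 mm tall; behind it (+x) an upright steel strap 5 mm thick, 14 mm wide (y), with a hook on its far side and a wooden grip on top. About 90 g. Origin: level with the cup's underside, straight below the strap's back face; z up, +x from cup to hook; the cup's axis is at x = -34 mm
- medium_dipper_grip (a point): middle of the medium dipper's upright wooden grip, 152 mm above the cup's underside (x = -2.5 mm). The grip is 12 mm in x, 16 mm in y and reaches from 123 to 173 mm above the cup's underside, over the hook: pinch it from above with the fingers closing along y. Axes as the dipper's
- medium_dipper_hook (a point): middle of the slot of the medium dipper's hook, at the underside of the hook's arm (x = 11 mm, 118 mm above the cup's underside): hung, it lies on top of the rail, within 6 mm to and fro. The slot between strap and lip is 22 mm wide in x; the arm is 5 mm thick, the lip 4 mm, and its lower end 21.5 mm below this point. Axes as the dipper's
- small_dipper: small stainless measuring dipper, hanging on the rack: cup 48 mm across, 40 mm tall; handle, hook and grip as on the medium dipper. Loose, about 70 g; cup bottom 72 mm, top of grip 245 mm above the worktop. Origin: level with the cup's underside, straight below the back face of its strap; z up, +x from cup to hook; the cup's axis is at x = -30 mm. Leave it hanging
- large_dipper: large stainless measuring dipper, hanging on the rack: cup 64 mm across, 58 mm tall; handle, hook and grip as on the medium dipper. Loose, about 110 g; cup bottom 72 mm, top of grip 245 mm above the worktop. Origin: level with the cup's underside, straight below the back face of its strap; z up, +x from cup to hook; the cup's axis is at x = -38 mm. Leave it hanging
- rack: fixed rack: wooden foot 370 mm long, 16 mm thick, reaching 85 mm to the front and 40 mm to the back; two end posts 202 mm tall; two steel rods 10 mm thick between them, one above the other. Dippers hang on the upper one, cups in front (-x), and their straps lean on the lower (98 mm up). Origin: on the worktop below the rods, midway; y along the rods, +x to the back
- rack_rail (a point): top of the upper rod, midway between the posts (340 mm apart), 190 mm above the worktop; axes as the rack's. The free place lies midway between the two hanging dippers, which hang 144 to 160 mm apart, not always centred here, and the small and the large one either way round
- crock: bystander: open stoneware pot, 102 mm across, 69 mm tall; origin at the centre of its underside; leave it alone
- honey_jar: bystander: glass honey jar with a pale lid, 66x72 mm, 102 mm tall; origin at the centre of its underside; leave it alone
- salt_shaker: bystander: salt shaker, 44 mm across, 90 mm tall; origin at the centre of its underside; leave it alone
- lemon: bystander: the lemon left of the dippers, 71x53x51 mm; origin at the centre of its underside; leave it alone
- tea_tin: bystander: small green tin, 57 mm across, 72 mm tall; origin at the centre of its underside; leave it alone
Mind the look-alikes: they are no part of the job. Leave any green look-alike of the medium_dipper alone.

How it is judged:
On the way:
1. the dipper is lifted so that its hook is above the rail (z of medium_dipper_hook in the frame of rack_rail above 0.015 m), for 0.1 s.
At the end, for the whole second after the job is handed in: The medium dipper hangs at rest on the upper rail: hook point within 12 mm of the rail to and fro, -6 to +8 mm of its top, cup in front, upright within 0.2 rad, squared to the rack within 0.3 rad, under 115 mm from each neighbour; these hang upright (0.2 rad), moved under 20 mm (x of medium_dipper_hook in the frame of rack_rail between -0.012 and 0.012 m and z of medium_dipper_hook in the frame of rack_rail between -0.006 and 0.008 m and angle between each of medium_dipper, small_dipper, large_dipper's own z axis and vertical below 0.2 rad and angle between the x axis of medium_dipper and the x axis of rack, either way round below 0.3 rad and x of medium_dipper in the frame of rack below 0 m and contact force between medium_dipper and rack above 0.3 N and linear speed of each of medium_dipper, small_dipper, large_dipper below 0.03 m/s and horizontal distance between medium_dipper and small_dipper below 0.115 m and distance of each of small_dipper, large_dipper from where it was at the start of the episode below 0.02 m and horizontal distance between medium_dipper and large_dipper below 0.115 m); the robot touches nothing.
It fails at once if a hanging dipper is knocked off or pushed far from its place (distance of any of small_dipper, large_dipper from where it was at the start of the episode above 0.04 m).
It fails at once if a bystander is pushed away (distance of any of crock, honey_jar, salt_shaker, lemon, tea_tin from where it was at the start of the episode above 0.05 m).
It also fails if it takes over 42 s, if anything falls off the work surface, if the arm or the gripper's body presses on something with over 40 N, if the wrist force passes 120 N, or if a joint passes its speed limit or range.

## Working session

There is one attempt and no reset: what is moved stays moved. The work goes in short steps, Python scripts to look and compute and a tool call to move; the robot and the scene stay as the last step left them, time stands still between calls to the robot, and variables do not carry over. Pictures are saved under pics/ and viewed, at most 10 in all, crops included, and the job is handed in when it is done.

Besides the shell and the picture viewer there is one more tool, called by a JSON object that holds its "op" and its "data", one argument or row to a line. play_rows: Moves the arm, as the interface text tells. Its arguments: {"type":"object","properties":{"commands":{"type":"string"},"grip_force":{"type":"number"}},"required":["commands"]}

```bash
mkdir -p pics
cat > h.py <<'E'
import numpy as np, cv2
from scipy.spatial.transform import Rotation as R
from station import robot, cams
def att(c):
    a=np.array(c["attitude"],float)
    if a.shape==(3,3): return a
    return R.from_rotvec(a).as_matrix() if a.size==3 else R.from_quat(a).as_matrix()
def ray(c,px):
    u=cv2.undistortPoints(np.array([[px]],float),c["mtx"],np.array(c["dist"]))[0,0]
    return np.array(c["eye"]),att(c)@np.array([u[0],-u[1],-1])
def onz(c,px,z):
    e,d=ray(c,px); return e+d*(z-e[2])/d[2]
def two(c1,p1,c2,p2):
    e,d=ray(c1,p1);f,g=ray(c2,p2)
    s=np.linalg.lstsq(np.c_[d,-g],f-e,rcond=None)[0]
    a,b=e+d*s[0],f+g*s[1]; return (a+b)/2,np.linalg.norm(a-b)
def proj(c,P):
    q=(np.array(P,float).reshape(-1,3)-np.array(c["eye"]))@att(c); q=q*[1,-1,-1]
    return cv2.projectPoints(q,np.zeros(3),np.zeros(3),c["mtx"],np.array(c["dist"]))[0][:,0]
def save(n,im): cv2.imwrite(f"pics/{n}.png",im[:,:,::-1])
E
python3 - <<'E'
from h import *
for n in("scene","top"):
    c=cams.camera(n); save(n+"0",c["frame"]); print(n,c["eye"],c["attitude"],c["mtx"],c["dist"])
    np.save(n+"0.npy",c,allow_pickle=True)
print(robot.sense(), robot.tips_ahead)
E
```

```text
scene [-0.11951712  0.56396606  1.03576058] [ 0.36105321 -0.84317212 -2.16869754] [[442.93214825   0.         280.69242111]
 [  0.         442.93214825 210.4589993 ]
 [  0.           0.           1.        ]] [-0.07249784  0.          0.          0.          0.        ]
top [0.22168019 0.00538084 1.82069027] [ 0.14122602 -0.14243963 -1.57971654] [[461.8302749    0.         282.20578096]
 [  0.         461.8302749  206.70518715]
 [  0.           0.           1.        ]] [-0.04172422  0.          0.          0.          0.        ]
{'clock': 0.1, 'qpos': array([ 1.10978647,  0.41183373, -0.0127487 ,  1.59697039,  0.00559965,
        1.13429502, -0.08220551]), 'qvel': array([-0.00059161, -0.00062638,  0.00125427, -0.00209585, -0.00166265,
        0.00030848,  0.0007073 ]), 'joint_torque': array([ 3.34043463e-03, -6.01823330e+01,  6.84437938e-01, -3.00088477e+01,
        1.39815829e-02,  6.43005784e-03,  3.34477534e-05]), 'tool_pos': array([ 0.23906511, -0.57701211,  0.24952423]), 'tool_rot': array([-3.07978253e+00, -6.12867777e-01,  5.86834808e-04]), 'force': array([-0.05217337,  0.69584323,  0.56223099]), 'torque': array([0.01194033, 0.0379432 , 0.00563763]), 'grip_force': 0.0, 'gripper_width': 0.0853383070842647} 0.019
```

View pics/scene0.png

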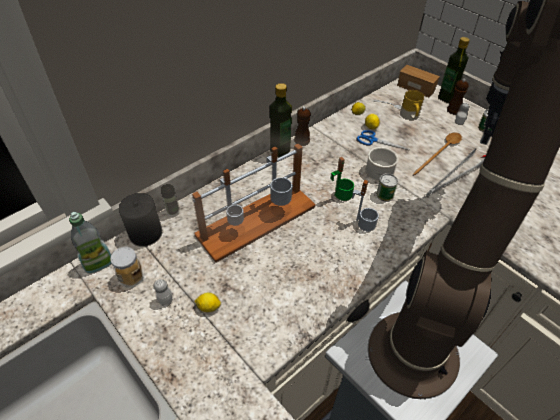

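View pics/top0.png

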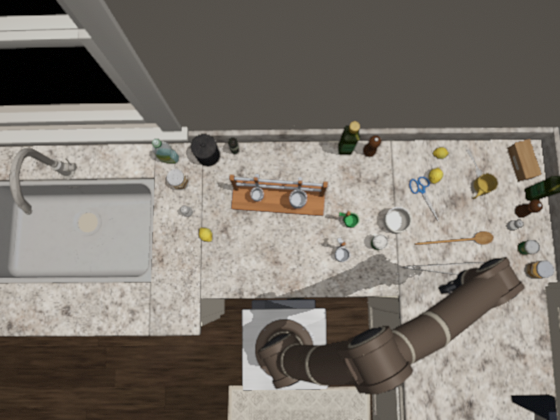

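Candidates: a steel dipper standing on the worktop at scene (368,218) / top (342,254), and a green look-alike at scene (345,188) / top (351,220). Two steel dippers hang at scene (235,212) and (281,190). I choose the steel one at (368,218) and check it in a close crop.

Run:
```python
from h import *
s=np.load("scene0.npy",allow_pickle=True).item();t=np.load("top0.npy",allow_pickle=True).item()
def crop(f,x,y,w,h,k): return cv2.resize(f[y:y+h,x:x+w],None,fx=k,fy=k,interpolation=cv2.INTER_CUBIC)
a=np.zeros((600,800,3),np.uint8)
p=crop(s["frame"],185,140,130,120,3);a[:360,:390]=p           # scene rack x=185+u/3,y=140+v/3
p=crop(s["frame"],325,150,75,85,4);a[:340,400:700]=p          # x=325+(u-400)/4
p=crop(t["frame"],225,170,110,50,4);a[370:570,:440]=p         # x=225+u/4,y=170+(v-370)/4
p=crop(t["frame"],320,205,60,60,4);a[350:590,460:700]=p       # x=320+(u-460)/4,y=205+(v-350)/4
save("crops",a)
```

```text
(no output)
```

View pics/crops.png

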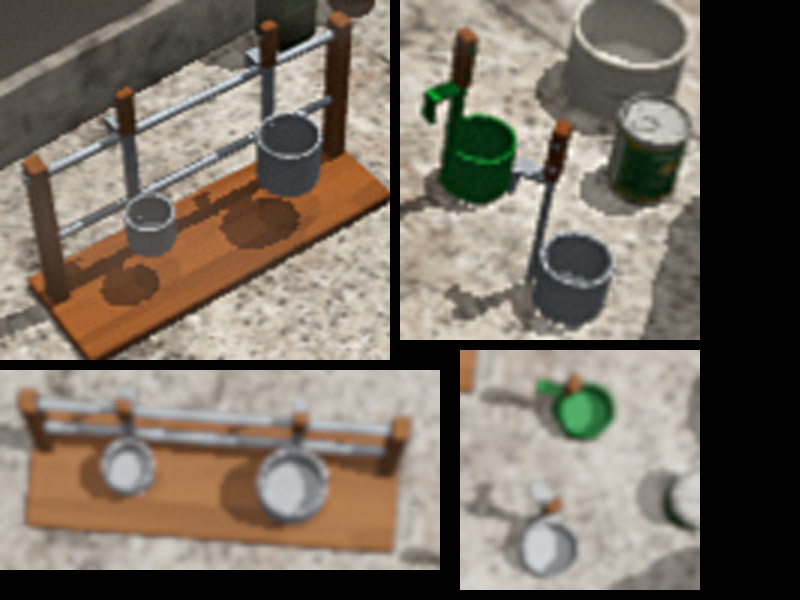

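The crop shows the bare-steel dipper, with wooden grip top at scene (366,181) and cup at (369,214), separate from the green one. The small dipper hangs left and the large one right.

Run:
```python
from h import *
s=np.load("scene0.npy",allow_pickle=True).item();t=np.load("top0.npy",allow_pickle=True).item()
for n,z,a,b in [("postL",.202,(196.7,194),(232,177)),("postR",.202,(298.3,146.7),(325,183.75)),("smallgrip",.245,(226.7,171),(256,178.75)),("largegrip",.245,(274.3,149),(300,181.75)),
 ("smallrim",.112,(185+150/3,140+212/3),(225+127/4,170+96/4)),("largerim",.130,(185+290/3,140+138/3),(225+292/4,170+113/4)),
 ("medgrip",.173,(365.75,181.5),(343.5,243.5)),("medrim",.05,(369.25,214.3),(342,253)),("medhook",.123,(353.5,194.5),(340,240)),
 ("greengrip",.173,(325+65/4,150+33/4),(320+113/4,205+32/4)),("tin",.072,(325+255/4,150+118/4),(320+235/4,205+138/4))]:
    print(n,*(np.round(v,4) for v in (onz(s,a,z),onz(t,b,z),*two(s,a,t,b))))
```

```text
postL [0.6254 0.1806 0.202 ] [0.6281 0.1817 0.202 ] [0.6275 0.1809 0.2009] 0.0026
postR [ 0.5908 -0.1535  0.202 ] [ 0.5985 -0.1529  0.202 ] [ 0.5969 -0.1553  0.198 ] 0.0063
smallgrip [0.6051 0.0932 0.245 ] [0.6098 0.0928 0.245 ] [0.6096 0.0919 0.2414] 0.0029
largegrip [ 0.5903 -0.0596  0.245 ] [ 0.5969 -0.0613  0.245 ] [ 0.5967 -0.0628  0.2397] 0.0037
smallrim [0.5807 0.0953 0.112 ] [0.5832 0.0975 0.112 ] [0.582  0.0963 0.1121] 0.0033
largerim [ 0.5545 -0.0569  0.13  ] [ 0.5611 -0.0574  0.13  ] [ 0.5603 -0.0591  0.1249] 0.0047
medgrip [ 0.3808 -0.2181  0.173 ] [ 0.3852 -0.2154  0.173 ] [ 0.383  -0.2168  0.173 ] 0.0051
medrim [ 0.3521 -0.2297  0.05  ] [ 0.361  -0.2248  0.05  ] [ 0.3566 -0.2275  0.0496] 0.0102
medhook [ 0.3976 -0.1952  0.123 ] [ 0.4033 -0.2097  0.123 ] [ 0.4066 -0.2111  0.1049] 0.0032
greengrip [ 0.4938 -0.2384  0.173 ] [ 0.4956 -0.2367  0.173 ] [ 0.4945 -0.2373  0.1735] 0.0024
tin [ 0.3973 -0.3722  0.072 ] [ 0.4085 -0.3639  0.072 ] [ 0.4023 -0.367   0.0738] 0.0138
```

{"op": "play_rows", "data": {
  "commands": "27 -28 0 0 0 0 -0.2;27 -28 0 0 0 0 -0.2;27 -28 0 0 0 0 -0.2;27 -28 0 0 0 0 -0.2;27 -28 0 0 0 0 -0.2;27 -28 0 0 0 0 -0.2;27 -28 0 0 0 0 -0.2;27 -28 0 0 0 0 -0.2;27 -28 0 0 0 0 -0.2;27 -28 0 0 0 0 -0.2;0 0 15 0 0 0 -0.2;0 0 10 0 0 0 -0.2;0 0 0 0 0 0 -0.2;0 0 0 0 0 0 -0.2",
  "grip_force": 40
}}

```text
clock: 1.85
tool_pos: [0.3812, -0.2161, 0.2253]
tool_rot: [-3.082, -0.611, 0.0]
force: [-0.4, -0.5, 0.2]
gripper_width: 0.0513
grip_force: 0.0
```

Run:
```python
from h import *
s=cams.camera("scene");st=robot.sense();p=st["tool_pos"];M=R.from_rotvec(st["tool_rot"]).as_matrix()
print(p,M.round(3),st["gripper_width"],proj(s,[p,p+M[:,2]*.019,[.383,-.2168,.173]]))
f=s["frame"];u,v=proj(s,p)[0].astype(int)
save("hov",cv2.resize(f[v-70:v+80,u-90:u+90],None,fx=4,fy=4,interpolation=cv2.INTER_CUBIC));print(u-90,v-70)
```

```text
[ 0.38139626 -0.21606111  0.2254567 ] [[ 0.924  0.382  0.   ]
 [ 0.382 -0.924 -0.   ]
 [ 0.     0.    -1.   ]] 0.05139997843325242 [[368.05589035 167.88547278]
 [366.9763602  172.9961502 ]
 [364.87111559 181.30226905]]
278 97
```

View pics/hov.png

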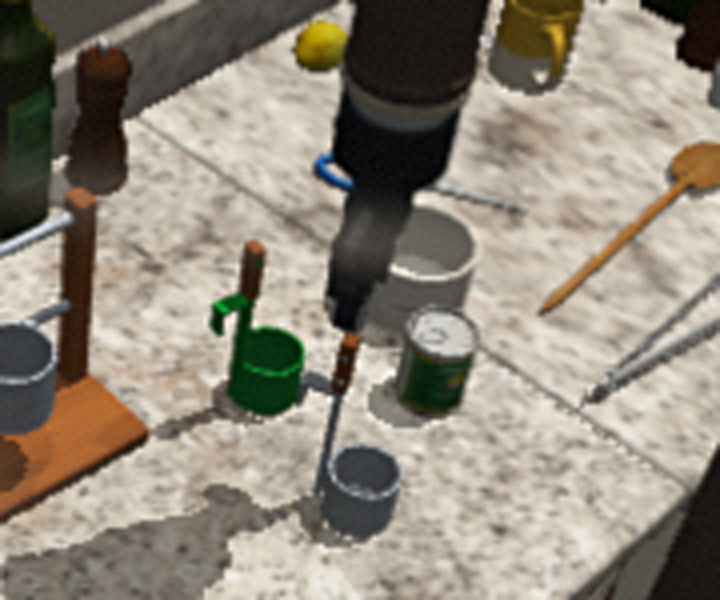

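The crop shows the fingers (crop (345,310)) right above the wooden grip (crop (345,345), scene ≈ (364,183)). I descend and close.

{"op": "play_rows", "data": {
  "commands": "1 0 15 0 0 0 -0.2;0 0 15 0 0 0 -0.2;0 0 15 0 0 0 -0.2;0 0 15 0 0 0 -0.2;0 0 11 0 0 0 -0.2;0 0 0 0 0 0 -0.2;0 0 0 0 0 0 1;0 0 0 0 0 0 1;0 0 0 0 0 0 1;0 0 0 0 0 0 1;0 0 0 0 0 0 1;0 0 0 0 0 0 1",
  "grip_force": 50
}}

```text
clock: 3.4
tool_pos: [0.3828, -0.2151, 0.1546]
tool_rot: [3.081, 0.613, 0.001]
force: [0.4, -0.2, 5.1]
gripper_width: 0.0152
grip_force: 51.5
```

{"op": "play_rows", "data": {
  "commands": "0 0 -10 0 0 0 1;0 0 -15 0 0 0 1;0 0 -15 0 0 0 1;0 0 -15 0 0 0 1;0 0 -15 0 0 0 1;0 0 -15 0 0 0 1;0 0 -15 0 0 0 1;0 0 -15 0 0 0 1;0 0 -10 0 0 0 1;0 0 0 0 0 0 1"
}}

```text
clock: 4.65
tool_pos: [0.3827, -0.2152, 0.28]
tool_rot: [3.08, 0.613, 0.001]
force: [0.0, -0.2, -1.9]
gripper_width: 0.015
grip_force: 50.9
```

Run:
```python
from h import *
st=robot.sense();p=st["tool_pos"];M=R.from_rotvec(st["tool_rot"]).as_matrix()
psi=-.088; T=np.array([.601-.11*np.cos(psi),.015-.11*np.sin(psi)+0,p[2]])
print(p,st["force"],st["gripper_width"],M.T@(T-p), np.arctan2(M[1,0],M[0,0]))
```

```text
[ 0.38271539 -0.21515128  0.27996152] [ 0.00913333 -0.17334131 -1.89323043] 0.015006312092360422 [ 1.92218882e-01 -1.79952415e-01 -3.45624285e-05] 0.3927495263122469
```

{"op": "play_rows", "data": {
  "commands": "16 -15 0 0 0 0 1;32 -30 0 0 0 0 1;32 -30 0 0 0 0 1;32 -30 0 0 0 0 1;32 -30 0 0 0 0 1;32 -30 0 0 0 0 1;16 -15 0 0 0 0 1;0 0 0 0 0 0.08 1;0 0 0 0 0 0.1 1;0 0 0 0 0 0.1 1;0 0 0 0 0 0.1 1;0 0 0 0 0 0.1 1;0 0 0 0 0 0 1;0 0 0 0 0 0 1"
}}

```text
clock: 6.4
tool_pos: [0.4907, 0.0248, 0.2789]
tool_rot: [3.139, -0.133, -0.001]
force: [0.2, -0.8, -0.2]
gripper_width: 0.0151
grip_force: 50.9
```

Run:
```python
from h import *
st=robot.sense();p=st["tool_pos"];M=R.from_rotvec(st["tool_rot"]).as_matrix()
print(p,st["gripper_width"],np.arctan2(M[1,0],M[0,0]))
s=cams.camera("scene");t=cams.camera("top")
np.save("s1.npy",s,allow_pickle=True);np.save("t1.npy",t,allow_pickle=True)
a=np.zeros((600,800,3),np.uint8)
a[:390,:520]=cv2.resize(s["frame"][130:260,185:315+43][:, :173],(520,390),interpolation=cv2.INTER_CUBIC)  # /3
a[395:595,:440]=cv2.resize(t["frame"][170:220,225:335],(440,200),interpolation=cv2.INTER_CUBIC) # /4
save("c1",a)
```

```text
[0.49070694 0.02479842 0.27890105] 0.015135094095505367 -0.08495853853532069
```

View pics/c1.png

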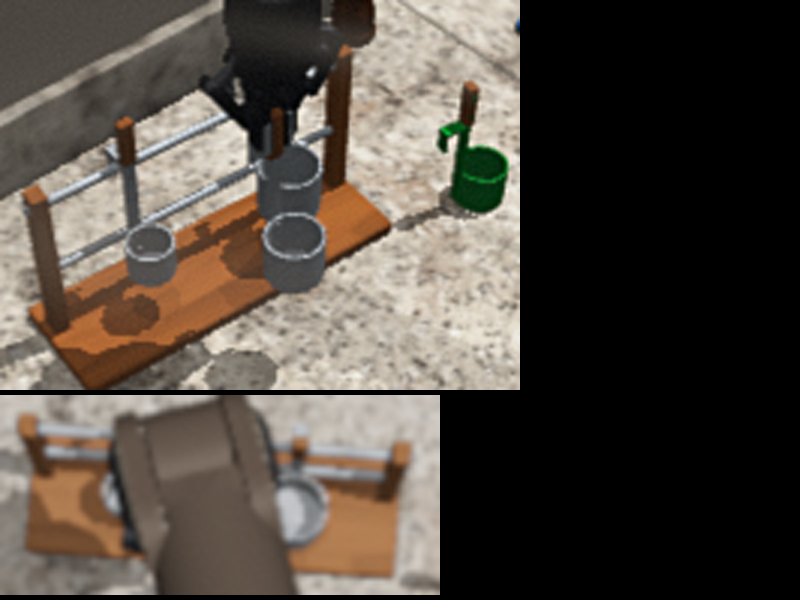

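The scene crop shows the held dipper upright, with cup rim centred at scene (283,209) in front of the rack; both neighbours are untouched. Next I check its cup offset and tilt.

Run:
```python
from h import *
s=np.load("s1.npy",allow_pickle=True).item()
p=np.array([.4907,.0248,.2789]);psi=-.085
c=onz(s,(185+295/3,130+236/3),p[2]-.1046);print("cup",c,"vec",c-p)
X=np.array([np.cos(psi),np.sin(psi),0]);print("expected cup",p-.0315*X)
print(proj(s,[p-.0315*X-[0,0,.1046], p+[0,0,.018]]))
# same scene-view biases: neighbours measured in scene view only
for n,px,z in[("small",(185+150/3,130+242/3),.112),("large",(185+290/3,130+168/3),.13)]: print(n,onz(s,px,z))
```

```text
cup [0.45546223 0.0266995  0.1743    ] vec [-0.03523777  0.0018995  -0.1046    ]
expected cup [0.45931373 0.02747428 0.2789    ]
[[282.13833955 207.99656855]
 [275.21473008 166.92314262]]
small [0.58068554 0.09530819 0.112     ]
large [ 0.5544987  -0.05693751  0.13      ]
```

{"op": "play_rows", "data": {
  "commands": "6 0 0 0 0 0 1;12 0 0 0 0 0 1;12 0 0 0 0 0 1;12 0 0 0 0 0 1;12 0 0 0 0 0 1;12 0 0 0 0 0 1;12 0 0 0 0 0 1;12 0 0 0 0 0 1;12 0 0 0 0 0 1;8 0 0 0 0 0 1;0 0 0 0 0 0 1;0 0 0 0 0 0 1;0 0 0 0 0 0 1"
}}

```text
clock: 8.12
tool_pos: [0.6002, 0.0153, 0.2794]
tool_rot: [3.138, -0.137, 0.0]
force: [0.1, -0.1, -0.6]
gripper_width: 0.0155
grip_force: 50.9
```

Run:
```python
from h import *
st=robot.sense();p=st["tool_pos"];M=R.from_rotvec(st["tool_rot"]).as_matrix();print(p,np.arctan2(M[1,0],M[0,0]))
s=cams.camera("scene")
X=M[:,0];print(proj(s,[p-.0315*X-[0,0,.1046],p+.0135*X-[0,0,.0366]]))
save("c2",cv2.resize(s["frame"][130:230,190:320],(780,600),interpolation=cv2.INTER_CUBIC)) # /6
```

```text
[0.60018799 0.01525895 0.27943595] -0.08705323755642114
[[258.30000016 184.23812642]
 [248.21831597 156.92903535]]
```

View pics/c2.png

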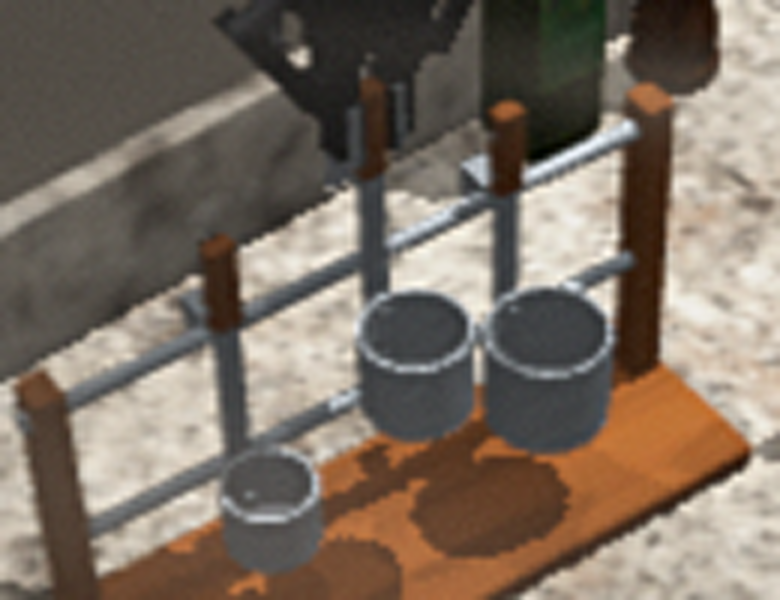

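The crop shows the held dipper upright between the neighbours, cup rim at crop (415,335), with its hook beyond and above the upper rail. I lower it in two steps.

{"op": "play_rows", "data": {
  "commands": "1 0 6 0 0 0 1;0 0 8 0 0 0 1;0 0 8 0 0 0 1;0 0 6 0 0 0 1;0 0 4 0 0 0 1;0 0 4 0 0 0 1;0 0 0 0 0 0 1;0 0 0 0 0 0 1"
}}

```text
clock: 9.18
tool_pos: [0.6016, 0.0151, 0.2435]
tool_rot: [3.139, -0.137, 0.001]
force: [0.0, -0.7, -0.2]
gripper_width: 0.0154
grip_force: 50.9
```

{"op": "play_rows", "data": {
  "commands": "0 0 3 0 0 0 1;0 0 4 0 0 0 1;0 0 4 0 0 0 1;0 0 3 0 0 0 1;0 0 2 0 0 0 1;0 0 0 0 0 0 1;0 0 0 0 0 0 1"
}}

```text
clock: 10.05
tool_pos: [0.6015, 0.0152, 0.2274]
tool_rot: [-3.139, 0.137, -0.0]
force: [-0.1, 0.7, -0.5]
gripper_width: 0.0153
grip_force: 50.9
```

{"op": "play_rows", "data": {
  "commands": "0 0 1 0 0 0 1;0 0 1 0 0 0 1;0 0 0 0 0 0 1;0 0 0 0 0 0 1"
}}

```text
clock: 10.55
tool_pos: [0.6017, 0.0152, 0.2265]
tool_rot: [3.138, -0.137, 0.002]
force: [-3.4, 0.1, 6.8]
gripper_width: 0.0153
grip_force: 52.1
```

Run:
```python
from h import *
s=cams.camera("scene");print(robot.sense()["force"])
save("c3",cv2.resize(s["frame"][130:230,190:320],(780,600),interpolation=cv2.INTER_CUBIC)) # /6
```

```text
[-2.86956624 -0.65996334  6.43637586]
```

View pics/c3.png

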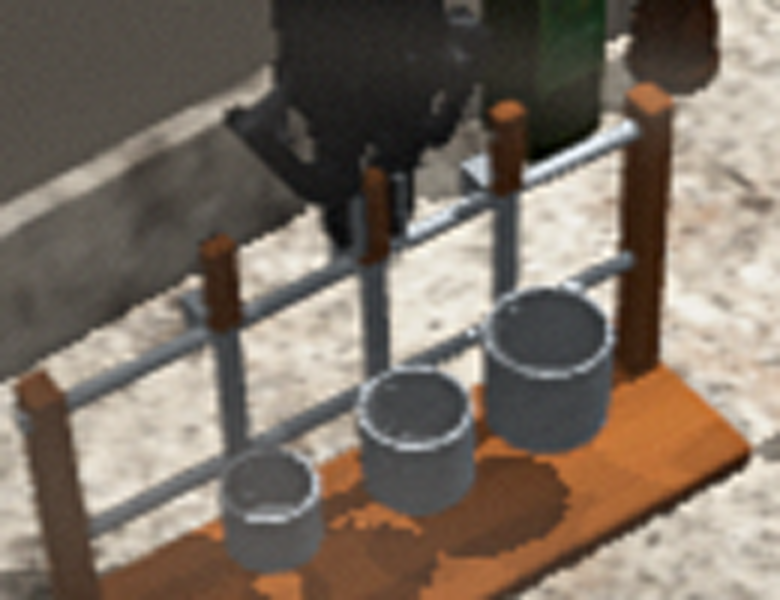

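The dipper sits at the same height as its neighbours (grip top at crop (375,175) lines up between (217,243) and (508,108)), and the contact force came at the expected height, so it is seated. I release and withdraw.

{"op": "play_rows", "data": {
  "commands": "0 0 0 0 0 0 0.4;0 0 0 0 0 0 0.2;0 0 0 0 0 0 0.1;0 0 0 0 0 0 0.1;0 0 0 0 0 0 0.1;0 0 -6 0 0 0 0.1;0 0 -10 0 0 0 0.1;0 0 -15 0 0 0 0.1;0 0 -20 0 0 0 0.1;0 0 -25 0 0 0 0.1;0 0 -25 0 0 0 0.1;0 0 -25 0 0 0 0.1;-30 0 0 0 0 0 0.1;-40 0 0 0 0 0 0.1;-40 0 0 0 0 0 0.1;-40 0 0 0 0 0 0.1;0 0 0 0 0 0 0.1;0 0 0 0 0 0 0.1"
}}

```text
clock: 12.85
tool_pos: [0.4527, 0.0281, 0.3524]
tool_rot: [3.138, -0.137, 0.004]
force: [0.3, -0.3, 0.1]
gripper_width: 0.0389
grip_force: 0.0
```

Run:
```python
from h import *
s=cams.camera("scene");t=cams.camera("top");print(robot.sense()["force"])
a=cv2.resize(s["frame"][130:230,190:320],(780,600),interpolation=cv2.INTER_CUBIC) # /6
save("c4",a)
```

```text
[0.98197828 0.57507301 0.81576969]
```

View pics/c4.png

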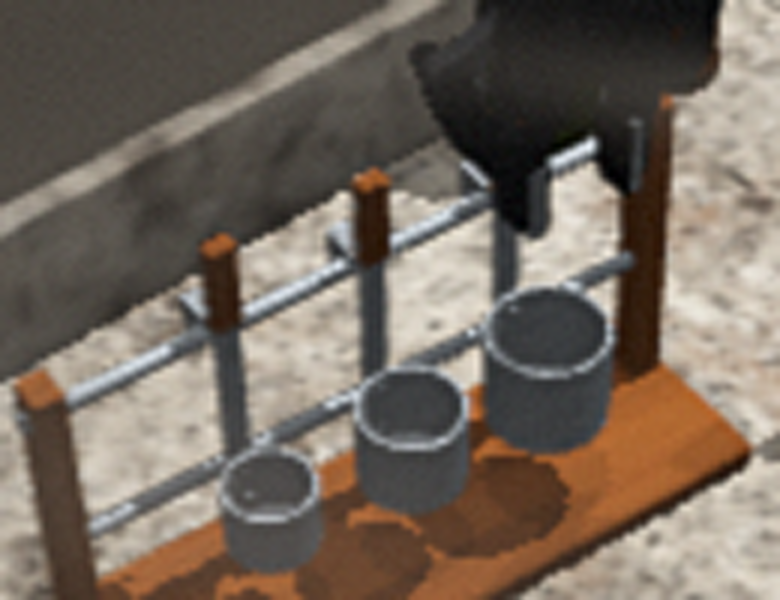

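The dipper hangs freely and straight on the rail, with its grip at crop (370,215). Both neighbours are in place and the gripper is clear. I hand the job in.

```bash
python3 -c "
from station import robot
print(robot.close_job())"
```

```text
the job is handed in; nothing more can be done
None
```

I hung the medium dipper on the upper rail between its two neighbours and handed the job in at about 13 s; in the last picture it hangs straight and both neighbours are where they were, but the hand-in gave no verdict.

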